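# Sound the depth of a stoneware jar and set the pointer to the mark

### The job

Take the depth of the stoneware jar with the gauge on its mouth: draw the little bolt fully back, slide the flat shutter out along its channel to the end stop, keeping it lying level, then push the capped dip rod down until it stands on the bottom of the jar. Then press the pointer beside it down until its blade is level with the dark groove round the rod's cap. Leave the gauge so, shutter out and rod on the bottom, and do not disturb the flask, the glass jar or the cup.

Things in the scene. Friction and masses are not known exactly. Their poses are not given: they have to be found in the camera images.
- gauge: Squat brown stoneware jar (216 mm widest, 120 mm tall, fixed), closed by a wooden lid, with a flat dark steel bridge plate over it, 90 mm along x, from y -120 to +196 mm, top 130 mm above the origin; a 16 mm leg stands under its +y end. Origin: centre of the jar's underside, on the table, z up. All x and y in these notes are this body's own axes; heights are above the plate's top.
- bore (a point): Centre of the 21 mm blind bore, at the plate's top (gauge x = y = 0); hidden under the channel's roof. The roof reaches from y -28 to +26 mm (55 mm wide, top at 15 mm) and carries the dip rod's brass guide bush (30 mm wide, top at 39 mm). The pointer's bush stands at x 0, y -85 mm (30 mm wide, top at 36 mm).
- stop (a point): Middle of the inner face of the end stop (12 mm high), at the plate's top, gauge x 0, y +186 mm. It closes the shutter's channel, which runs straight along y on the plate, 39 mm wide between walls 8 mm thick and 9 mm high (a gap in the walls lets the bolt through).
- bolt (a joint): Small steel bolt lying across the channel at y +140 mm, in front of the shutter's outer end, which it blocks. It slides along the gauge's x. 0 = closed (starts at 0 to 0.008); grows, in m, as it is drawn towards -x, to its stop at 0.055; it is clear of the shutter above 0.043. Friction about 2.5 N; stays where left.
- bolt_knob (a point): Centre of the top of the bolt's upright round knob, 12 mm diameter, top at 47 mm; it runs straight down to the bolt's flat bar (9 mm wide, top at 9 mm). At x -50 mm, y +140 mm when the bolt is closed; moves with the bolt.
- shutter_tab (a point): Centre of the top of the shutter's upright steel tab (30 mm along x, 8 mm along y, top at 40 mm). The shutter is a loose flat steel tongue, 36 x 158 x 6 mm, 0.15 to 0.31 kg, in the channel, over the bore; axes as the gauge's. It reaches 23 mm past the tab's centre to +y, 135 mm to -y. Tab starts at y about +110 mm; drawn to +y it meets the stop at +163 mm.
- rod (a joint): Upright steel dip rod, 12 mm diameter, sliding in its bush over the bore; stays where left (friction 4 N). Value: how far it is pushed down from its highest place, in m (starts at 0 to 0.006). With the shutter in, it stops at 0.010. With it out, its foot comes to stand on the bottom at 0.05 to 0.092, different each time and to be felt: the push force rises sharply.
- rod_top (a point): Centre of the flat top of the rod's brass cap (32 mm diameter, 14 mm high), where it is pushed.
- rod_mark (a point): Point on the rod's axis at the height of the dark 3 mm groove round the cap (the mark), 7 mm below the cap's top.
- rod_tip (a point): Centre of the rod's foot, 139 mm below the cap's top; out of sight in the gauge.
- disc_top (a point): Centre of the top of the steel disc (52 mm diameter) lying at the bottom of the jar under the bore, on which the rod bottoms. Out of sight inside the jar, 35 to 75 mm below the bridge plate's top.
- pointer (a joint): Upright pointer that slides down in its own bush beside the rod and stays where left (friction about 4 N). Value: how far it has been pushed down from its highest place, in m (starts at 0.008 to 0.025; limit 0.105). At 0 its blade is 150 mm above the bridge plate.
- pointer_top (a point): Centre of the flat top of the pointer's brass cap (28 mm diameter, 10 mm high), where it is pressed; on the axis at gauge y -85 mm.
- pointer_tip (a point): Tip of the pointer's thin blade, 40 mm from the pointer's axis towards the rod, at mid height of the pointer's cap, 5 mm below the cap's top.
- flask: Bystander: white ceramic flask, 64 mm diameter, 160 mm tall, origin at the centre of its underside.
- jar: Bystander: amber glass jar with a dark lid, 76 mm diameter, 90 mm tall, origin at the centre of its underside.
- cup: Bystander: small white tasting cup, 56 mm diameter, 45 mm tall, origin at the centre of its underside.
There are look-alikes about, which are no part of the job. Of the things like the part that bears shutter_tab, leave any that is pink; of the rest the smaller one is meant.

How it is judged:
On the way, in this order (a step that is already met when the one before it is completed fails the run):
1. the bolt is drawn back clear of the shutter (value of joint bolt above 0.043 m), for 0.2 s.
2. the shutter is drawn out to the end stop, lying level in its channel (y of shutter_tab in the frame of gauge between 0.152 and 0.168 m and z of shutter_tab in the frame of gauge between 0.166 and 0.175 m and angle between shutter_tab's own z axis and vertical below 0.06 rad), for 0.2 s.
3. the dip rod stands on the bottom of the bore (z of rod_tip in the frame of disc_top below 0.0025 m), for 0.3 s.
4. with the rod on the bottom, the pointer's blade is level with the rod's mark (z of rod_tip in the frame of disc_top below 0.0025 m and z of pointer_tip in the frame of rod_mark between -0.005 and 0.005 m), for 0.3 s.
At the end, for the whole second after the job is handed in: The bolt is drawn back (over 43 mm); the shutter lies level in its channel, its tab at gauge y over 152 mm (at the end stop within about 11 mm); the rod's foot stands on the disc at the bottom (within 2.5 mm); the pointer's blade is level with the rod's mark within 5 mm; everything is at rest (all of step 2 and all of step 4 and value of joint bolt above 0.043 m and velocity of joint rod between -0.002 and 0.002 m/s and velocity of joint pointer between -0.002 and 0.002 m/s and linear speed of each of flask, jar, cup below 0.01 m/s); the robot touches nothing.
It fails at once if the shutter tips out of level by more than 0.15 rad (angle between shutter_tab's own z axis and vertical above 0.15 rad).
It fails at once if the flask is knocked over or moved by more than 30 mm (distance of flask from where it was at the start of the episode above 0.03 m or angle between flask's own z axis and vertical above 0.5 rad).
It fails at once if the jar is knocked over or moved by more than 30 mm (distance of jar from where it was at the start of the episode above 0.03 m or angle between jar's own z axis and vertical above 0.5 rad).
It fails at once if the cup is knocked over or moved by more than 30 mm (distance of cup from where it was at the start of the episode above 0.03 m or angle between cup's own z axis and vertical above 0.5 rad).
It also fails if it takes over 58 s, if anything falls off the work surface, if the arm or the gripper's body presses on something with over 40 N, if the wrist force passes 120 N, or if a joint passes its speed limit or range.

### The arm

A 7-joint arm with a two-finger parallel gripper is mounted at the origin on the work surface. World frame = base frame: x ahead of the robot, y to its left, z up, the work surface at z = 0. Lengths are in m, angles in rad, forces in N, time in s.
With the tool pointing down it reaches from about 0.35 to 0.9 m from the base axis. Payload 8.1 kg.
Tool frame: the origin (TCP) lies at the very end of the fingers, on their centre line; the grasp point (between the pads) lies manip.tcp_to_grasp behind it (manip.tcp_to_grasp is the distance from the TCP to the grasp point, in m); z points along the fingers, y is the line along which they close (so a half turn about z gives the same grasp; the last joint's range is limited). The gripper opens to 85 mm and grips with 20 to 120 N. Pads are 22 mm wide; open, the fingers measure 114 mm over their backs; the gripper's body (76 mm by 85 mm) begins 54 mm behind the grasp point. The pads swing forward as they close: fully open they stand 13 mm farther back than shut.
Start: joints at [-1.375, 0.434, 0.025, 1.573, -0.012, 1.134, -0.075], TCP at [0.184, 0.597, 0.231] pointing down, gripper open.
Joint ranges: [-2.62, 2.62], [-0.44, 2.09], [-1.27, 1.32], [0.08, 2.57], [-1.32, 4.46], [0.12, 2], [-2.74, 2.74]. Speed limits (rad/s): [2.22, 2.22, 3.01, 3.01, 3.14, 3.14, 3.14].

### API

Orientations are given as a rotation vector (axis times angle).
In Python, from workcell import manip, kinematics, vision, readout gives the robot as it stands. Calls block until the motion is done:
- manip.goto(position, orientation): joint-space move of the TCP to a pose.
- manip.move_linear(position, rot=None, max_speed=0.15): straight line of the TCP; rot=None keeps the orientation; max_speed is the mean speed in m/s.
- manip.move_joints(angles): joint-space move.
- manip.set_gripper(opening, newtons=None): finger opening in m; newtons is the grip in N (None keeps the last); returns when the fingers have stopped.
- manip.dwell(seconds).
- kinematics.inverse_kinematics(position, orientation): joint angles nearest the present ones, or None.
- vision.camera(name): name is "side" or "top" or "wrist"; returns the picture (480x640x3 uint8, red, green, blue); there is no depth.
- vision.get_calibration(name): a dict with "vfov" (degrees; the focal length in pixels is half the picture's height over the tangent of half this angle, whatever the lens; pixels are square), "cx", "cy" (the principal point, pixels), "cam_to_world" (4x4, takes a point from camera to world coordinates); the wrist camera has in their place "tool_from_camera" (4x4, takes a point from camera to tool coordinates, whose origin is the TCP and whose axes are the flange's). Camera axes: x right, y down, z forward; pixel columns grow to the right and rows downward; lengths in m; the calibration is good to about 2 mm. A picture is of the moment at which its call begins: read the wrist's pose just before it. get_calibration takes no time and is no camera call.
A pose or a line that the arm cannot do raises manip.MotionError and nothing moves.
- manip.sign_off(): hands the job in; it is judged then, once.
Readings, each from a call of its own:
- readout.get_time(): time.
- readout.get_joint_positions(): joint angles.
- readout.get_joint_velocities(): joint speeds.
- readout.get_joint_efforts(): joint torques, N m.
- readout.get_tcp_pos(): TCP position.
- readout.get_ee_rot(): TCP orientation.
- readout.get_wrist_force(): force on the tool from outside, world axes, zero at the start.
- readout.get_moment(): the same for the moment, N m.
- readout.get_grip_width(): finger opening in m.
- readout.get_grip_force(): force on a finger pad.
Only numpy, scipy, OpenCV 4.12 (cv2) and the standard library are available. Lean on these libraries where they do the work, as an engineer would, in place of code of your own. Each camera call takes 0.05 s, during which the arm holds its last target. There are 200 camera calls.

## Working session

There is one attempt and no reset: what is moved stays moved. The work goes in short steps, each a Python script; the robot and the scene stay as the last script left them, time stands still between calls to the robot, and variables do not carry over. Pictures are saved under pics/ and viewed, at most 10 in all, crops included, and the job is handed in when it is done.

```bash
mkdir -p pics; ls
python3 - <<'E'
from workcell import manip,vision,readout
import cv2,numpy as np
np.set_printoptions(precision=4,suppress=True)
for n in("side","top"):
    cv2.imwrite(f"pics/{n}0.png",vision.camera(n)[:,:,::-1]); print(n,vision.get_calibration(n))
print(vision.get_calibration("wrist"),manip.tcp_to_grasp,readout.get_time(),readout.get_tcp_pos(),readout.get_ee_rot())
E
```

```text
pics
side {'vfov': 47.29532067517127, 'cx': 319.84495710340474, 'cy': 238.55164562884895, 'cam_to_world': array([[-0.9858, -0.1304,  0.1062,  0.4348],
       [-0.168 ,  0.74  , -0.6513,  0.6729],
       [ 0.0064, -0.6599, -0.7513,  0.9144],
       [ 0.    ,  0.    ,  0.    ,  1.    ]])}
top {'vfov': 50.362906972468245, 'cx': 317.6616462046255, 'cy': 236.83622326095622, 'cam_to_world': array([[ 0.0011, -0.9853,  0.171 ,  0.3712],
       [-0.9999,  0.0009,  0.0116,  0.0037],
       [-0.0116, -0.171 , -0.9852,  1.3209],
       [ 0.    ,  0.    ,  0.    ,  1.    ]])}
{'vfov': 59.15620832029867, 'cx': 315.00385827758765, 'cy': 240.36962241501664, 'tool_from_camera': array([[-0.0004, -0.963 , -0.2694,  0.0691],
       [ 1.    , -0.0001, -0.0011,  0.0004],
       [ 0.0011, -0.2694,  0.963 , -0.1402],
       [ 0.    ,  0.    ,  0.    ,  1.    ]])} 0.0187 0.1 [0.1839 0.5969 0.2306] [-0.4678 -3.1065  0.0022]
```

View pics/side0.png

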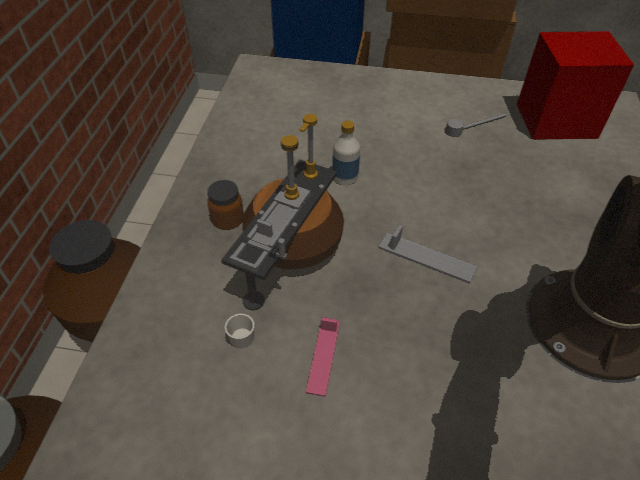

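View pics/top0.png

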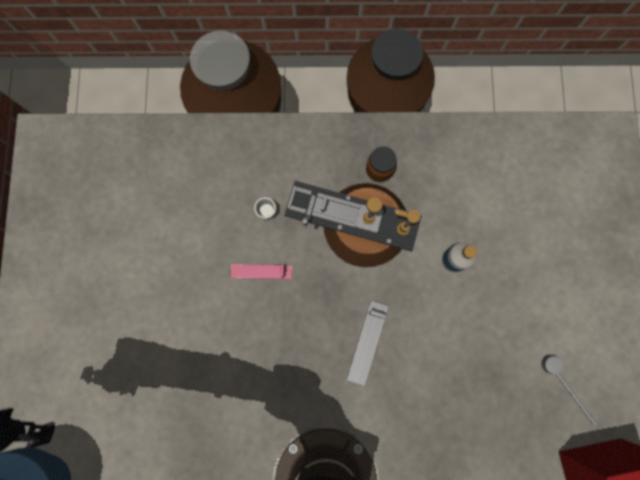

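The shutter look-alikes are:
- the grey tongue on the table, at top (368,343) and side (428,257);
- the pink tongue on the table, at top (262,271) and side (323,357);
- the tongue in the gauge's channel, at top (345,208) and side (270,230).

The one in the gauge is neither pink nor the large one, so it should be the one meant. I'll enlarge the gauge to confirm.

Run:
```python
import cv2
t=cv2.imread("pics/top0.png")[165:265,275:435]; cv2.imwrite("pics/topc.png",cv2.resize(t,None,fx=5,fy=5,interpolation=cv2.INTER_CUBIC))
t=cv2.imread("pics/side0.png")[105:315,200:390]; cv2.imwrite("pics/sidec.png",cv2.resize(cv2.convertScaleAbs(t,alpha=1.5,beta=15),None,fx=2.8,fy=2.8,interpolation=cv2.INTER_CUBIC))
```

```text
(no output)
```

View pics/topc.png

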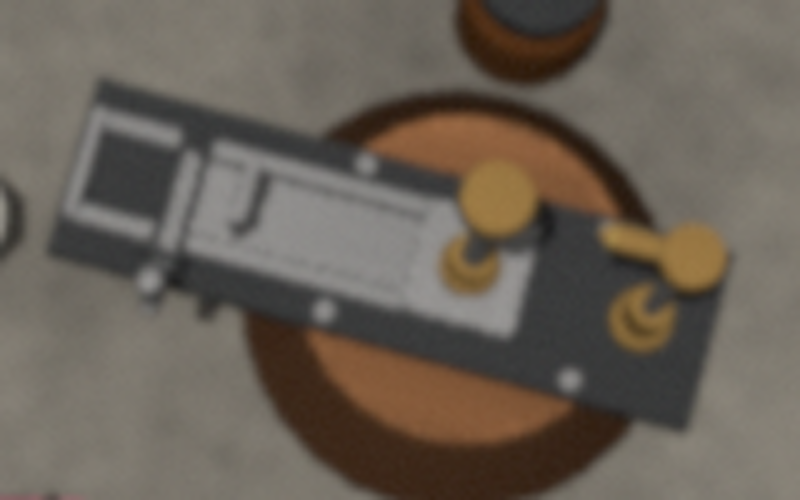

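View pics/sidec.png

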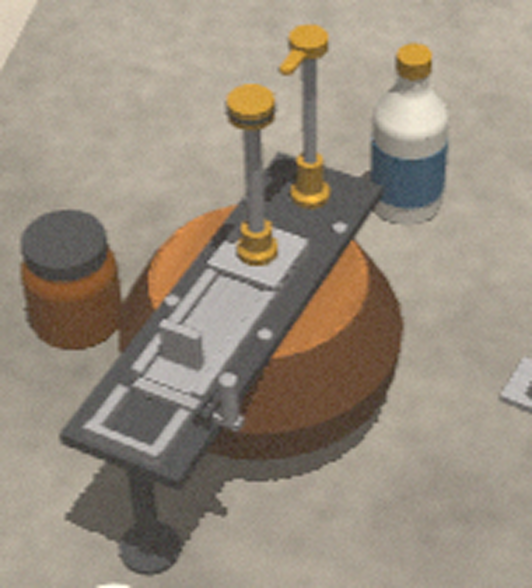

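The crops confirm it: the tongue in the channel, with its upright tab at side crop (183,335), is the shutter. The bolt knob is at top crop (150,282), the rod cap at (500,197) and the pointer cap at (695,257). Next I'll fit the gauge pose.

```bash
cat > h.py <<'E'
import numpy as np
from workcell import manip,vision,readout,kinematics
from scipy.spatial.transform import Rotation as R
np.set_printoptions(precision=4,suppress=True)
def proj(name,P,T=None):
    c=vision.get_calibration(name); f=240/np.tan(np.radians(c["vfov"]/2))
    if T is None: T=c["cam_to_world"]
    p=(np.atleast_2d(P)-T[:3,3])@T[:3,:3]
    return np.c_[c["cx"]+f*p[:,0]/p[:,2],c["cy"]+f*p[:,1]/p[:,2]]
def wristT():
    c=vision.get_calibration("wrist"); T=np.eye(4); T[:3,:3]=R.from_rotvec(readout.get_ee_rot()).as_matrix(); T[:3,3]=readout.get_tcp_pos()
    return T@c["tool_from_camera"]
def g2w(g,P):
    P=np.atleast_2d(P); c,s=np.cos(g[2]),np.sin(g[2])
    return np.c_[g[0]+c*P[:,0]-s*P[:,1],g[1]+s*P[:,0]+c*P[:,1],P[:,2]]
E
cat > fit.py <<'E'
from h import *
from scipy.optimize import least_squares
top=np.array([(100,78),(48,252),(688,430),(735,252),(500,197),(695,257),(150,282)])/5+[275-.4,165-.4]
side=np.array([(62,437),(185,480),(383,185),(275,155),(250,100),(309,40),(229,380)])/2.8+[200-.3,105-.3]
tab=np.array([183,329])/2.8+[199.7,104.7]
def pts(v):
    return g2w(v[:3],[(.045,.196,.13),(-.045,.196,.13),(-.045,-.12,.13),(.045,-.12,.13),(0,0,.285-v[3]),(0,-.085,.285-v[4]),(-.05-v[5],.14,.177)])
def res(v):
    return np.r_[(proj("top",pts(v))-top).ravel(),(proj("side",pts(v))-side).ravel(),(proj("side",g2w(v[:3],(0,v[6],.17)))-tab).ravel()]
s=least_squares(res,[.6,-.05,-.3,.003,.015,.004,.11],loss="soft_l1")
print(s.x); print(res(s.x).reshape(-1,2).round(1).tolist())
v=s.x
for n,P in(("rodtop",(0,0,.285-v[3])),("ptr",(0,-.085,.285-v[4])),("knob",(-.05-v[5],.14,.177)),("tab",(0,v[6],.17))): print(n,g2w(v,P))
E
python3 fit.py
```

```text
[ 0.6194 -0.1016 -0.2687  0.0036  0.0128  0.0024  0.1099]
[[-0.8, 0.8], [-0.7, 1.2], [0.3, 0.3], [-0.2, -0.2], [-0.6, 0.8], [-0.7, 0.3], [-0.1, 0.2], [-0.2, -1.0], [-1.2, 0.3], [-0.4, -0.7], [0.5, -1.8], [0.2, -0.2], [-0.6, -0.2], [0.1, -1.1], [-0.8, -0.5]]
rodtop [[ 0.6194 -0.1016  0.2814]]
ptr [[ 0.5968 -0.1835  0.2722]]
knob [[0.6061 0.0473 0.177 ]]
tab [[0.6485 0.0044 0.17  ]]
```

```bash
cat >> h.py <<'E'
G=np.array([.6194,-.1016,-.2687])
def rot(yaw=None):
    y=G[2] if yaw is None else yaw; c,s=np.cos(y),np.sin(y)
    return R.from_matrix(np.array([[-c,-s,0],[-s,c,0],[0,0,-1]])).as_rotvec()
def w(x,y,h): return g2w(G,(x,y,.13+h))[0]
E
python3 - <<'E'
from h import *; import cv2
manip.goto([.5,.25,.42],rot()); manip.goto(w(-.02,.08,.27),rot())
T=wristT(); im=vision.camera("wrist"); np.save("T1.npy",T); cv2.imwrite("pics/w1.png",im[:,:,::-1])
v=[*G]; P=g2w(v,[(.045,.196,.13),(-.045,.196,.13),(-.045,-.12,.13),(.045,-.12,.13),(0,0,.2814),(0,-.085,.2722),(-.0524,.14,.177),(0,.11,.17)])
print(proj("wrist",P,T)); print(readout.get_time(),readout.get_tcp_pos(),readout.get_wrist_force(),readout.get_joint_positions())
E
```

```text
[[426.1751 259.5944]
 [432.9937 170.697 ]
 [104.6808 169.9418]
 [116.2803 258.9203]
 [187.331  265.9399]
 [ 63.8969 261.1539]
 [382.7108 167.8632]
 [345.5489 225.7343]]
3.1167 [ 0.6213 -0.0166  0.4   ] [-0.2808 -0.3004 -0.5798] [-0.3352  0.3589  0.4198  1.3135 -0.1452  1.499   1.3766]
```

View pics/w1.png

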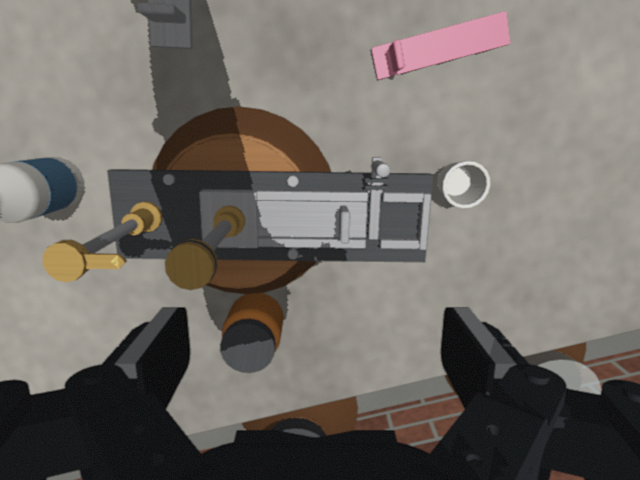

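The view agrees with the fit to about 2 mm: knob at (383,171), tab at (345,224), rod cap at (190,266). I'll draw the bolt now.

```bash
sed -i 's/^G=.*/G=np.array([.6204,-.1016,-.2687])/' h.py
python3 - <<'E'
from h import *
manip.set_gripper(.05)
manip.goto(w(-.0524,.14,.10),rot()); manip.move_linear(w(-.0524,.14,.016),max_speed=.1)
f0=readout.get_wrist_force(); manip.set_gripper(0,30)
print(readout.get_grip_width(),readout.get_grip_force(),readout.get_wrist_force()-f0)
manip.move_linear(w(-.0524-.048,.14,.016),max_speed=.04)
print(readout.get_wrist_force()-f0,readout.get_grip_width(),readout.get_tcp_pos())
manip.set_gripper(.05); print(readout.get_wrist_force()-f0)
manip.move_linear(w(-.0524-.048,.14,.10),max_speed=.15)
print(readout.get_time())
import cv2; cv2.imwrite("pics/s2.png",cv2.resize(vision.camera("side")[140:300,180:390,::-1],None,fx=3,fy=3,interpolation=cv2.INTER_CUBIC))
E
```

```text
0.010837016852910577 29.278496503829956 [-0.3712  1.9445  3.6856]
[1.5082 4.3725 4.8734] 0.011133983563861924 [0.5607 0.061  0.1464]
[-0.0227 -0.3629 -1.0956]
8.25
```

View pics/s2.png

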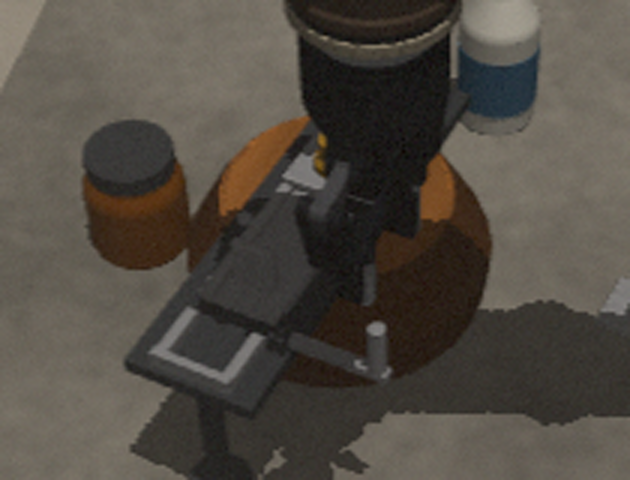

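The bolt is drawn: its knob now stands well out at (376,330) in the crop and the channel is clear. Next is the shutter. I'll straddle the tab loosely and push it until I feel the stop.

Run:
```python
from h import *
print(proj("side",w(-.1004,.14,.047)))
manip.set_gripper(.03)
manip.move_linear(w(0,.112,.10)); manip.move_linear(w(0,.112,.016),max_speed=.1)
manip.set_gripper(.016,20); o=readout.get_grip_width(); print("open",o,readout.get_grip_force())
gy=np.array([-np.sin(G[2]),np.cos(G[2]),0]); F=lambda:readout.get_wrist_force()@gy
c=lambda t:t-.004+o/2
manip.move_linear(w(0,c(.112),.016),max_speed=.05); f0=F()
manip.move_linear(w(0,c(.155),.016),max_speed=.05); print("push",F()-f0); 
t=.155
while t<.170:
    t+=.001; manip.move_linear(w(0,c(t),.016),max_speed=.03); f=F()-f0
    print(round(t,4),round(f,1))
    if abs(f)>6: break
manip.move_linear(w(0,c(t)-.003,.016),max_speed=.03)
manip.set_gripper(.03)
manip.move_linear(w(0,c(t)-.003,.12),max_speed=.15)
print(readout.get_time(),readout.get_wrist_force())
T=wristT(); im=vision.camera("wrist"); np.save("T2.npy",T)
import cv2; cv2.imwrite("pics/w3.png",im[:,:,::-1]); print(proj("wrist",[w(0,.163,.04),w(0,.186,0.012),w(0,0,.1514)],T))
```

```text
[[305.1292 248.0268]]
open 0.015859629637423957 0.0
push 1.4026665972163916
0.156 1.1
0.157 -0.3
0.158 -0.1
0.159 0.5
0.16 -0.3
0.161 -0.2
0.162 -0.0
0.163 -1.2
0.164 -4.4
0.165 -6.2
15.9 [0.11   0.7365 0.0301]
[[ 309.5179  255.2924]
 [ 348.0375  241.3818]
 [-257.0708  370.9585]]
```

View pics/w3.png

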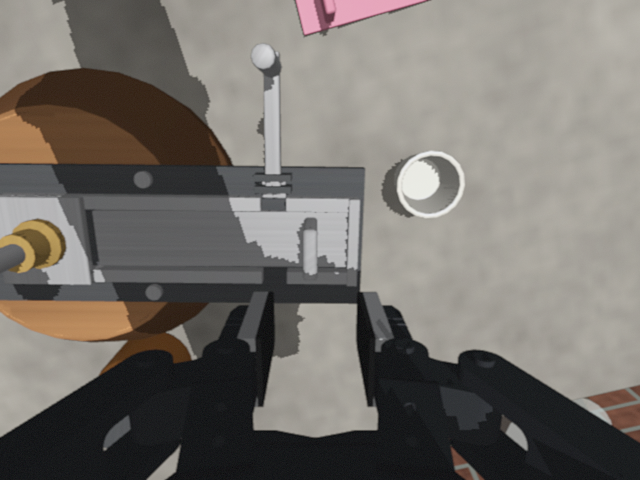

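The shutter lies level against the stop, its tab at (311,247), its end meeting the stop bar at (348,240), and the bolt clear. Now I'll push the rod down with closed fingers, offset +y so the gripper body stays clear of the pointer blade.

Run:
```python
from h import *
p=readout.get_tcp_pos(); manip.move_linear([p[0],p[1],.335]); manip.set_gripper(0,20)
Y=.009
manip.move_linear(w(0,Y,.20)); f0=readout.get_wrist_force()
manip.move_linear(w(0,Y,.16),max_speed=.1)
manip.move_linear(w(0,Y,.108),max_speed=.04); d=readout.get_wrist_force()-f0; print("pushing",d)
h=.108
while h>.058 and readout.get_time()<40:
    h-=.002; manip.move_linear(w(0,Y,h),max_speed=.03); d=readout.get_wrist_force()-f0
    print(round(h,4),d.round(1),readout.get_tcp_pos()[2].round(4))
    if abs(d[2])>22: break
print(readout.get_time(),readout.get_grip_width())
```

```text
pushing [2.1791 0.2272 1.0924]
0.106 [0.9 0.6 1.3] 0.2357
0.104 [ 0.5  0.9 -1. ] 0.2337
0.102 [-0.4  0.5  0.3] 0.2318
0.1 [ 1.1 -0.4 -0.1] 0.2298
0.098 [0.9 0.3 0.7] 0.2278
0.096 [ 0.2 -0.3 -0.5] 0.2258
0.094 [-0.6  1.2 -0.5] 0.2238
0.092 [ 0.7 -0.2  0.4] 0.2218
0.09 [-0.1  0.4  0. ] 0.2198
0.088 [ 0.5  1.1 -0.8] 0.2178
0.086 [0.4 0.9 0.4] 0.2158
0.084 [-0.2  0.3 -0.7] 0.2138
0.082 [0.1 0.7 0.7] 0.2118
0.08 [ 0.2  0.9 -0.6] 0.2098
0.078 [ 0.7 -0.8 -0.1] 0.2078
0.076 [ 0.3  0.5 -0.5] 0.2058
0.074 [-3.3  1.4 10.5] 0.2051
0.072 [-9.6  2.7 25.9] 0.205
24.7667 -0.00025996089802161556
```

Run:
```python
from h import *; import cv2
cv2.imwrite("pics/s4.png",cv2.resize(vision.camera("side")[90:300,190:390,::-1],None,fx=2.8,fy=2.8,interpolation=cv2.INTER_CUBIC))
```

```text
(no output)
```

View pics/s4.png

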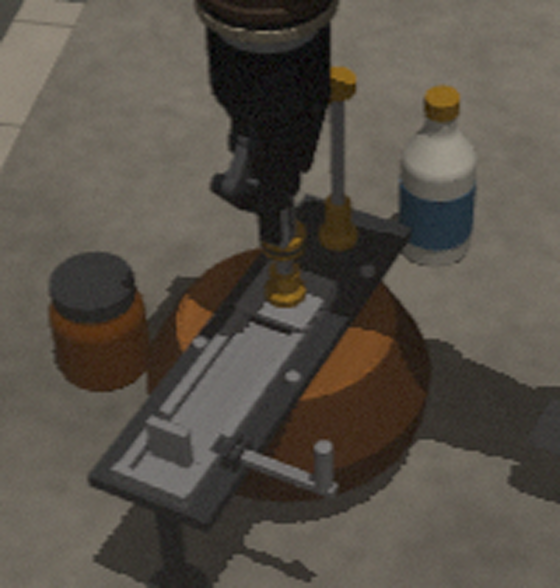

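The rod is down with the finger still on its cap, and the force rose sharply at TCP z 0.205. The pointer cap's top therefore has to finish 2 mm lower, at z 0.203.

Run:
```python
from h import *; import cv2
manip.move_linear(w(0,.009,.085),max_speed=.05)
manip.move_linear(w(0,.009,.19),max_speed=.2); manip.move_linear(w(0,-.087,.19))
f0=readout.get_wrist_force()
manip.move_linear(w(0,-.087,.15),max_speed=.1)
manip.move_linear(w(0,-.087,.083),max_speed=.04); print(readout.get_wrist_force()-f0)
manip.move_linear(w(0,-.087,.073),max_speed=.02); manip.dwell(.4); print(readout.get_tcp_pos(),readout.get_wrist_force()-f0)
manip.move_linear(w(0,-.087,.20),max_speed=.1); manip.move_linear(w(-.05,.2,.25),max_speed=.25)
print(readout.get_time())
cv2.imwrite("pics/s5.png",cv2.resize(vision.camera("side")[130:270,220:360,::-1],None,fx=4.2,fy=4.2,interpolation=cv2.INTER_CUBIC))
```

```text
[ 0.6398 -1.6463  2.0263]
[ 0.5973 -0.1855  0.203 ] [-0.8362 -1.8808  0.2564]
32.8667
```

View pics/s5.png

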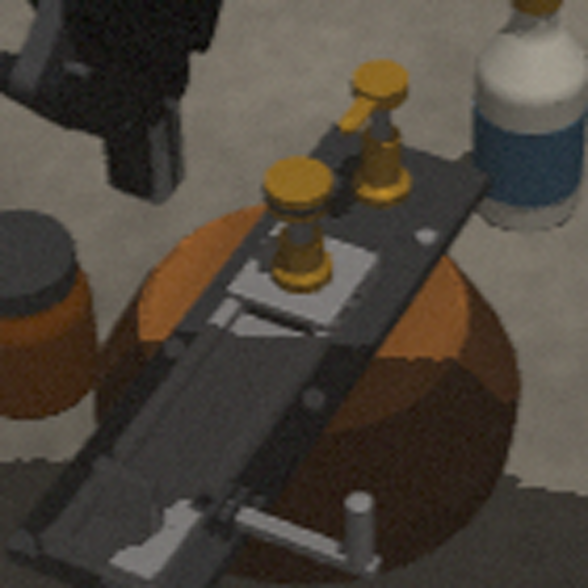

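The rod cap's top is at crop (299,180) and the pointer cap's at (381,80). I'll check their heights against the projection and hand in if they agree.

Run:
```python
from h import *
a=proj("side",[w(0,0,.075),w(0,-.085,.073),w(0,-.085,.083)]); print(a)
obs=np.array([[291,172.6],[310.5,148.8]]); e=obs-a[:2]; s=np.linalg.norm(a[2]-a[1])/10
d=(e[0]-e[1])[1]/s; print("relative height error mm",d)
if abs(d)<3:
    manip.sign_off(); print("signed",readout.get_time())
```

```text
[[290.0838 171.5997]
 [309.272  146.9198]
 [309.2315 143.0135]]
relative height error mm -2.2523342331214296
the job is handed in; nothing more can be done
the job is handed in; nothing more can be done
```

The job is handed in at about 33 s: bolt back, shutter level at the end stop, rod on the bottom, and the pointer's blade level with the mark by the arm's readings (the camera check agreed to about 2 mm); no verdict was shown.

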